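Move the wheel-nut sockets to the drawer rack in reverse order

ROBOT

A 7-joint arm with a two-finger parallel gripper is mounted at the origin on the work surface. World frame = base frame: x ahead of the robot, y to its left, z up, the work surface at z = 0. Lengths are in m, angles in rad, forces in N, time in s.
With the tool pointing down it reaches from about 0.4 to 0.875 m from the base axis. Payload 19.3 kg.
Tool frame: the origin (TCP) lies at the centre of the arm's flange, where the gripper is bolted on; the fingertips stand 173 mm ahead of it and the grasp point (between the pads) lies 155 mm ahead of it; z points along the fingers, y is the line along which they close (so a half turn about z gives the same grasp; the last joint's range is limited). The gripper opens to 85 mm and grips with 20 to 120 N. Pads are 22 mm wide; open, the fingers measure 114 mm over their backs; the gripper's body (76 mm by 85 mm) begins 54 mm behind the grasp point. The pads swing forward as they close: fully open they stand 13 mm farther back than shut.
Start: joints at [1.161, 0.521, -0.036, 1.599, 0.021, 1.021, -0.113], TCP at [0.208, -0.589, 0.405] pointing down, gripper open.
Joint ranges: [-2.91, 2.91], [-0.3, 2.13], [-1.5, 1.42], [0.17, 2.43], [-1.26, 4.41], [0.16, 1.93], [-2.52, 2.52]. Speed limits (rad/s): [1.89, 1.89, 2.39, 2.39, 3.01, 3.01, 3.01].

INTERFACE

Orientations are given as [roll, pitch, yaw] about the fixed x, y, z axes, in that order (R = Rz(yaw) Ry(pitch) Rx(roll)).
In Python, from plant import readout, cams, manip gives the robot as it stands. The module is installed in compiled form; this text tells all that it offers.
- The arm moves only by the tool servo_tool, never from a script. Its argument "deltas" is a list of rows, each a list of 3 entries, a list of its own where there are three numbers: the shift along the tool's x, y, z in mm, then the turn about the tool's z in rad, then the gripper's target within -1 to 1 (shut at 1, half-way at 0, fully open at -1). A call has 1 to 10 rows; each row shifts and turns the commanded pose from where the row before left it, along the tool's axes as they then stand; what a row does not reach is not made up. A row lasts 1/8 s, in which the tool goes at most 62.5 mm and 10.7 degrees, less where a joint would pass 70% of its speed; a pose out of reach is approached as far as the arm can. A call with a gripper value outside its range is refused whole. The fingers move at their own pace and stop on an object; "force" is the grip in N (left out, the last holds). Time passes only in rows, so rows that do not move let the fingers close. It gives the time, the measured TCP pose, the force, the opening and the grip force at its end, in the units of the state.
- readout.state(): the state, without advancing time (a new reading comes with each control period).
- cams.camera(name): name is "side" or "top"; returns a dict with "pixels" (480x640x3 uint8, red, green, blue), "intrinsics" (3x3 intrinsics, pixels), "dist" ([k1, k2, p1, p2, k3] as OpenCV has them; the pictures are not rectified), "position" and "orientation" of the camera in the world. Camera axes: x right, y down, z forward; pixel columns grow to the right and rows downward; lengths in m; the calibration is good to about 2 mm. A picture is of the moment at which its call begins. There is no depth.
- manip.sign_off(): hands the job in; it is judged then, once.
The state is a dict: "time_s": time; "joint_pos": joint angles; "qvel": joint speeds; "joint_efforts": joint torques, N m; "ee_pos": TCP position; "tcp_rot": TCP orientation; "contact_force": force on the tool from outside, world axes, zero at the start; "ft_torque": the same for the moment, N m; "grip_width": opening from 0.0 (shut) to 1.0 (fully open); "gripper_force": force on a finger pad.
Only numpy, scipy, OpenCV 4.12 (cv2) and the standard library are available. Lean on these libraries where they do the work, as an engineer would, in place of code of your own. Each camera call takes 0.05 s, during which the arm holds its last target. There are 200 camera calls.

TASK

Move the four sockets from the rail with the black pads into the four cells of the empty grey rack, one to a cell and in reverse order: the socket nearest the robot on the rail goes into the cell farthest from the robot, the next one into the cell before that, and so on. Stand each one upright, the same way up as it stood, in the middle of its cell and let go; never let one fall over.

Things in the scene. Friction and masses are not known exactly. Their poses are not given: they have to be found in the camera images.
- deep_center (a point): The deep wheel-nut socket: a plain steel cylinder, the tallest and slimmest, 28 in diameter and 74 mm high. Point on its axis half-way up (37 mm above its foot); z points up along its axis.
- short_center (a point): The short socket: a plain steel cylinder, the lowest, 32 in diameter and 50 mm high. Point on its axis half-way up (25 mm above its foot); z points up along its axis.
- large_center (a point): The large axle-nut socket: a plain steel cylinder, the thickest, 44 in diameter and 58 mm high. Point on its axis half-way up (29 mm above its foot); z points up along its axis.
- bit_center (a point): The bit socket: a steel cylinder of diameter 36 and height 42 with a slim six-sided bit, 14 across and 22 high, pointing up out of its top, in all 64 mm high. Point on its axis half-way up (32 mm above its foot); z points up along its axis.
- pad_deep: Fixed black square pad, 54 x 54 x 10 mm, on the rail: the one on which the deep socket stands at the start. Origin at the centre of its underside, 8 mm above the bench; its top is 18 mm above the bench.
- pad_short: Fixed black square pad, 54 x 54 x 10 mm, on the rail: the one on which the short socket stands at the start. Origin at the centre of its underside, 8 mm above the bench; its top is 18 mm above the bench.
- pad_large: Fixed black square pad, 54 x 54 x 10 mm, on the rail: the one on which the large socket stands at the start. Origin at the centre of its underside, 8 mm above the bench; its top is 18 mm above the bench.
- pad_bit: Fixed black square pad, 54 x 54 x 10 mm, on the rail: the one on which the bit socket stands at the start. Origin at the centre of its underside, 8 mm above the bench; its top is 18 mm above the bench.
- rail: The source: fixed aluminium rail, 290 mm long, on the bench left or right, running roughly away from the robot. Four black pads in a row on it carry a socket each. Origin at the centre of its underside; x runs along the rail away from the robot; pad centres at x = -99, -33, 33, 99 mm, y = 0.
- rack: The target: fixed empty grey rack, 272 x 84 mm, beside the rail. Floor 8 mm above the bench; five ridges across it, 4 mm thick, tops 22 mm above the bench, make four cells 62 mm long, open at the sides, a dark square in the middle of each. Origin: centre of the underside; x runs along the rack away from the robot; cell centres at x = -99, -33, 33, 99 mm, y = 0.
There are look-alikes about, which are no part of the job. What is shaped like the part that bears deep_center but red is not meant.

How it is judged:
At the end, for the whole second after the job is handed in: Each socket stands on the rack floor (height within 4 mm), upright within 0.1 rad and at rest, in the cell that mirrors its starting pad (pad at rail x = -99, -33, 33, 99 mm to cell at rack x = 99, 33, -33, -99 mm), its axis within 15 mm of the cell's centre, along the rack and across it (((x of pad_deep in the frame of rail between -0.119 and -0.079 m and x of deep_center in the frame of rack between 0.084 and 0.114 m) or (x of pad_deep in the frame of rail between -0.053 and -0.013 m and x of deep_center in the frame of rack between 0.018 and 0.048 m) or (x of pad_deep in the frame of rail between 0.013 and 0.053 m and x of deep_center in the frame of rack between -0.048 and -0.018 m) or (x of pad_deep in the frame of rail between 0.079 and 0.119 m and x of deep_center in the frame of rack between -0.114 and -0.084 m)) and y of deep_center in the frame of rack between -0.015 and 0.015 m and z of deep_center in the frame of rack between 0.041 and 0.049 m and angle between each of deep_center, short_center, large_center, bit_center's own z axis and vertical below 0.1 rad and linear speed of each of deep, short, large, bit below 0.02 m/s and ((x of pad_short in the frame of rail between -0.119 and -0.079 m and x of short_center in the frame of rack between 0.084 and 0.114 m) or (x of pad_short in the frame of rail between -0.053 and -0.013 m and x of short_center in the frame of rack between 0.018 and 0.048 m) or (x of pad_short in the frame of rail between 0.013 and 0.053 m and x of short_center in the frame of rack between -0.048 and -0.018 m) or (x of pad_short in the frame of rail between 0.079 and 0.119 m and x of short_center in the frame of rack between -0.114 and -0.084 m)) and y of short_center in the frame of rack between -0.015 and 0.015 m and z of short_center in the frame of rack between 0.029 and 0.037 m and ((x of pad_large in the frame of rail between -0.119 and -0.079 m and x of large_center in the frame of rack between 0.084 and 0.114 m) or (x of pad_large in the frame of rail between -0.053 and -0.013 m and x of large_center in the frame of rack between 0.018 and 0.048 m) or (x of pad_large in the frame of rail between 0.013 and 0.053 m and x of large_center in the frame of rack between -0.048 and -0.018 m) or (x of pad_large in the frame of rail between 0.079 and 0.119 m and x of large_center in the frame of rack between -0.114 and -0.084 m)) and y of large_center in the frame of rack between -0.015 and 0.015 m and z of large_center in the frame of rack between 0.033 and 0.041 m and ((x of pad_bit in the frame of rail between -0.119 and -0.079 m and x of bit_center in the frame of rack between 0.084 and 0.114 m) or (x of pad_bit in the frame of rail between -0.053 and -0.013 m and x of bit_center in the frame of rack between 0.018 and 0.048 m) or (x of pad_bit in the frame of rail between 0.013 and 0.053 m and x of bit_center in the frame of rack between -0.048 and -0.018 m) or (x of pad_bit in the frame of rail between 0.079 and 0.119 m and x of bit_center in the frame of rack between -0.114 and -0.084 m)) and y of bit_center in the frame of rack between -0.015 and 0.015 m and z of bit_center in the frame of rack between 0.036 and 0.044 m); the robot touches nothing.
It fails at once if the deep socket falls over (angle between deep_center's own z axis and vertical above 1.1 rad).
It fails at once if the short socket falls over (angle between short_center's own z axis and vertical above 1.1 rad).
It fails at once if the large socket falls over (angle between large_center's own z axis and vertical above 1.1 rad).
It fails at once if the bit socket falls over (angle between bit_center's own z axis and vertical above 1.1 rad).
It also fails if it takes over 128 s, if anything falls off the work surface, if the arm or the gripper's body presses on something with over 40 N, if the wrist force passes 120 N, or if a joint passes its speed limit or range.

## Working session

There is one attempt and no reset: what is moved stays moved. The work goes in short steps, Python scripts to look and compute and a tool call to move; the robot and the scene stay as the last step left them, time stands still between calls to the robot, and variables do not carry over. Pictures are saved under pics/ and viewed, at most 14 in all, crops included, and the job is handed in when it is done.

Besides the shell and the picture viewer there is one more tool, called after ">>>" as name([rows], argument=value, ...), one row to a line, values as JSON. servo_tool: Moves the arm, as the interface text tells. Its arguments: {"type":"object","properties":{"deltas":{"type":"array","items":{"type":"array"}},"force":{"type":"number"}},"required":["deltas"]}

```bash
mkdir -p pics
cat > h.py <<'E'
import numpy as np, cv2
from scipy.spatial.transform import Rotation as R
from plant import readout, cams, manip
def rot(o):
    o=np.array(o,float)
    if o.shape==(3,3): return o
    return R.from_euler('xyz',o).as_matrix() if o.size==3 else R.from_quat(o).as_matrix()
def ray(c,px):
    p=cv2.undistortPoints(np.array(px,float).reshape(-1,1,2),np.array(c['intrinsics']),np.array(c['dist'])).reshape(-1,2)
    d=np.c_[p,np.ones(len(p))]@rot(c['orientation']).T
    return np.array(c['position']),d
def onz(c,px,z):
    o,d=ray(c,px); return o+d*((z-o[2])/d[:,2])[:,None]
def proj(c,P):
    M=rot(c['orientation']).T; t=-M@np.array(c['position'])
    return cv2.projectPoints(np.array(P,float).reshape(-1,1,3),cv2.Rodrigues(M)[0],t,np.array(c['intrinsics']),np.array(c['dist']))[0].reshape(-1,2)
def snap(n,f):
    c=cams.camera(n); cv2.imwrite('pics/'+f,c['pixels'][:,:,::-1]); return c
E
python3 - <<'E'
from h import *
for n in('top','side'):
    c=snap(n,n+'0.png'); print(n,c['position'],c['orientation'],c['intrinsics'],c['dist'])
print(readout.state())
E
```

```text
top [ 0.48693233 -0.02109588  0.75035566] [-3.05861854  0.03292884 -1.55281409] [[482.39289358   0.         320.18511538]
 [  0.         482.39289358 241.7496908 ]
 [  0.           0.           1.        ]] [0.00794949 0.         0.         0.         0.        ]
side [0.10768024 0.48852213 0.57137998] [-2.19733551  0.00812858 -2.43690512] [[624.87854751   0.         324.56941297]
 [  0.         624.87854751 239.33144033]
 [  0.           0.           1.        ]] [-0.14984799  0.          0.          0.          0.        ]
{'time_s': 0.1, 'joint_pos': array([ 1.16078703,  0.52196707, -0.03632024,  1.59993994,  0.02118272,
        1.021077  , -0.11276943]), 'qvel': array([-0.00251009, -0.00182168, -0.00024587, -0.00116719,  0.00016631,
       -0.00029853, -0.0002165 ]), 'joint_efforts': array([ 3.79435922e-03, -9.28477478e+01,  1.98379733e+00, -3.70534194e+01,
        1.81796617e-02,  5.30874866e-03, -1.53028286e-04]), 'ee_pos': array([ 0.20825682, -0.58915756,  0.40417934]), 'tcp_rot': array([-3.14058722e+00,  5.81182317e-05,  3.39813445e-01]), 'contact_force': array([0.1265932 , 0.84231016, 0.04669997]), 'ft_torque': array([ 0.02395576, -0.00468846,  0.02060067]), 'gripper_force': 0.0, 'grip_width': 0.9976547697890275}
```

View pics/top0.png

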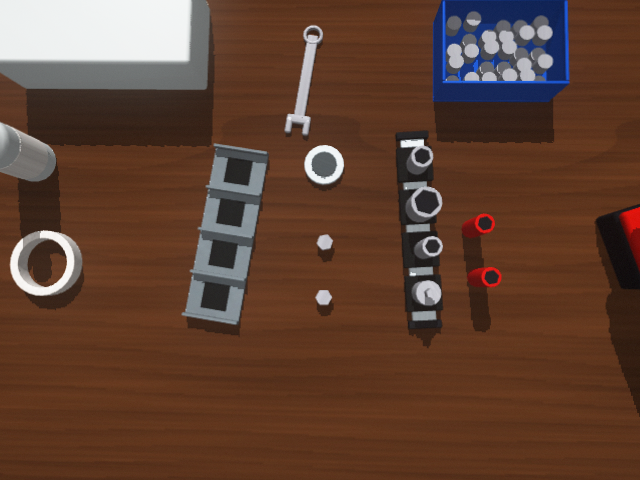

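View pics/side0.png

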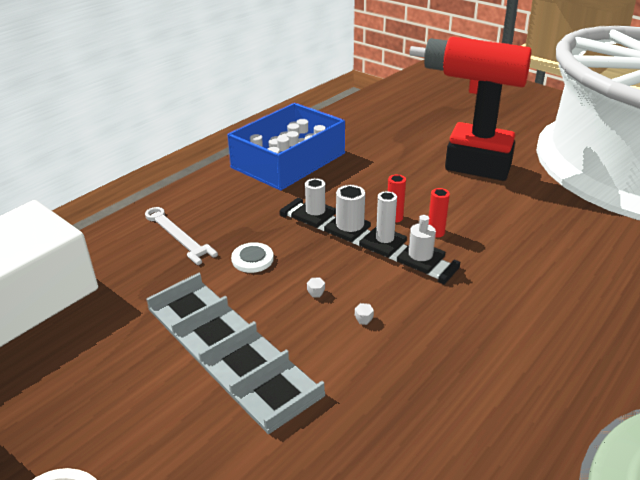

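Candidates: in the top image the sockets on pads are bit (427,293), deep (431,247), large (426,203) and short (421,157). The look-alikes are red cylinders (483,224) and (490,277), nuts (325,242) and (323,298), and a white ring (324,165). I choose the four on the rail. The rack is the grey one, with dark squares at (238,171), (230,212), (222,255) and (215,294).

Run:
```python
from h import *
c=cams.camera('top'); im=c['pixels']; g=im.max(2)
big=cv2.resize(im[120:340,180:500],None,fx=2.5,fy=2.5,interpolation=cv2.INTER_CUBIC)
def blob(mask,seed):
    n,l,s,ce=cv2.connectedComponentsWithStats(mask.astype(np.uint8),connectivity=4)
    d=[(np.hypot(*(ce[i]-seed)),i) for i in range(1,n) if s[i,4]>8]; i=min(d)[1]
    return ce[i],s[i,4],s[i,:4]
print('cells')
Q=[]
for s in[(215,294),(222,255),(230,212),(238,171)]:
    p,a,b=blob(g<60,s); q=onz(c,[p],.008)[0]; Q.append(q); print(p.round(1),a,b,q.round(4))
Q=np.array(Q); v=Q[3]-Q[0]; print('pitch',np.linalg.norm(np.diff(Q,axis=0),axis=1),'yaw',np.arctan2(v[1],v[0]))
print('sockets')
for nm,s,z in[('deep',(432,246),.092),('large',(427,202),.076),('short',(423,155),.068)]:
    sub=np.zeros(g.shape,bool); r=13; sub[s[1]-r:s[1]+r,s[0]-r:s[0]+r]=1
    p,a,b=blob((g<90)&sub,s); print(nm,p.round(1),a,b,onz(c,[p],z)[0].round(4))
print('bit',onz(c,[(430,295)],.082))
print('rail gaps')
for s in[(424,316),(421,271),(418,228),(415,186),(412,144)]:
    p,a,b=blob(g>150,s); print(p.round(1),a,b,onz(c,[p],.008)[0].round(4))
cv2.imwrite('pics/crop1.png',big[:,:,::-1])
```

```text
cells
[214.9 295.8] 642 [201 282  29  29] [0.4622 0.1653 0.008 ]
[222.6 253.5] 626 [209 240  29  28] [0.5276 0.1556 0.008 ]
[230.3 211.9] 618 [217 198  28  29] [0.5928 0.1459 0.008 ]
[237.7 170.7] 607 [224 157  29  28] [0.6583 0.1363 0.008 ]
pitch [0.06614602 0.0659516  0.06616863] yaw -0.14705862405729703
sockets
deep [432.2 245.9] 138 [426 240  14  13] [ 0.538  -0.1508  0.092 ]
large [426.4 201.5] 405 [415 190  24  24] [ 0.6015 -0.1459  0.076 ]
short [421.9 155.7] 165 [415 149  15  15] [ 0.669 -0.141  0.068]
bit [[ 0.47137257 -0.14963345  0.082     ]]
rail gaps
[423.7 315.4] 160 [413 312  22   8] [ 0.4387 -0.1544  0.008 ]
[420.4 271.1] 140 [410 268  22   8] [ 0.5056 -0.1493  0.008 ]
[418.  227.8] 123 [407 225  22   7] [ 0.572  -0.1456  0.008 ]
[423.2 197. ] 402 [405 182  37  35] [ 0.62   -0.1535  0.008 ]
[417.  149.6] 308 [401 139  32  28] [ 0.6946 -0.1439  0.008 ]
```

View pics/crop1.png

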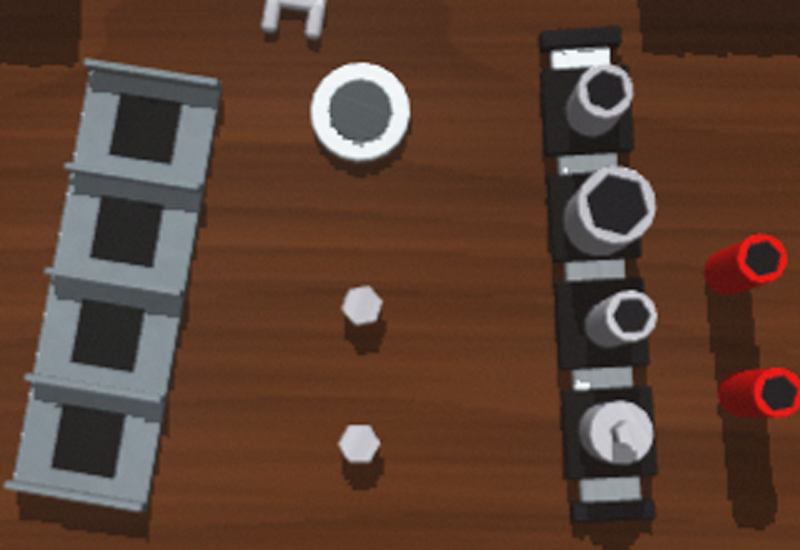

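Run:
```python
from h import *
t=cams.camera('top'); s=cams.camera('side')
print('bit base',onz(t,[(426.8,293.2)],.06),'bit top',onz(t,[(428,291)],.082))
print('red tops top',onz(t,[(485.5,223.5),(491,277)],.074))
print('red tops side',onz(s,[(397,178),(440,192)],.074), onz(s,[(398,216),(438,232)],0))
print('side tops bit deep large short',onz(s,[(424,218),(387,196),(350,192),(315,183)],.092), 'bit@.082',onz(s,[(424,218)],.082),'large',onz(s,[(350.5,192)],.076),'short',onz(s,[(315,183)],.068))
print('drill base',onz(s,[(450,170),(510,177),(515,140)],0),'wheel',onz(s,[(540,150),(600,205)],0))
print('tcp, tip',proj(s,[[.208,-.589,.404],[.208,-.589,.23]]),proj(t,[[.208,-.589,.23]]))
# drill nose height: vertical plane through base centre
```

```text
bit base [[ 0.47330347 -0.14938027  0.06      ]] bit top [[ 0.47676386 -0.14692375  0.082     ]]
red tops top [[ 0.57186084 -0.22805523  0.074     ]
 [ 0.49753682 -0.23480071  0.074     ]]
red tops side [[ 0.57487817 -0.23065208  0.074     ]
 [ 0.5003711  -0.23828215  0.074     ]] [[ 0.57208098 -0.2369769   0.        ]
 [ 0.49682269 -0.24023195  0.        ]]
side tops bit deep large short [[ 0.46690148 -0.13908445  0.092     ]
 [ 0.53948055 -0.1528554   0.092     ]
 [ 0.58755144 -0.12720029  0.092     ]
 [ 0.64387669 -0.11391881  0.092     ]] bit@.082 [[ 0.47439494 -0.1521765   0.082     ]] large [[ 0.60298669 -0.14823373  0.076     ]] short [[ 0.67072119 -0.14407982  0.068     ]]
drill base [[ 0.58576704 -0.42540055  0.        ]
 [ 0.48746488 -0.47542578  0.        ]
 [ 0.54785912 -0.62028903  0.        ]] wheel [[ 0.48957592 -0.61373251  0.        ]
 [ 0.3208089  -0.49280415  0.        ]]
tcp, tip [[744.98645754 -22.48217526]
 [716.61961706  84.24191111]] [[916.93911553 581.16487659]]
```

```bash
cat >> h.py <<'E'
def go(x,y,zt,yaw,st=None):
    "tool-frame shift (mm) and turn from the current pose to TCP target"
    s=readout.state(); Rm=rot(s['tcp_rot']); d=Rm.T@(np.array([x,y,zt])-s['ee_pos'])*1000
    print('shift',d.round(1),'turn',round(s['tcp_rot'][2]-yaw,3),'t',s['time_s'],'pos',s['ee_pos'].round(4),s['tcp_rot'].round(3))
E
python3 - <<'E'
from h import *
go(.26,-.36,.52,.34)
E
```

```text
shift [ 125.2 -198.9 -115.5] turn -0.0 t 0.25 pos [ 0.2083 -0.5892  0.4044] [-3.141  0.     0.34 ]
```

>>> servo_tool([
  [[0,0,-20],0,-1],
  [[0,0,-30],0,-1],
  [[0,0,-30],0,-1],
  [[0,0,-30],0,-1],
  [[0,0,0],0,-1],
  [[0,0,0],0,-1],
], force=60)

```text
time_s: 1.0
ee_pos: [0.2083, -0.5891, 0.5141]
tcp_rot: [-3.141, 0.0, 0.34]
contact_force: [-0.1, 0.5, 0.2]
grip_width: 1.002
gripper_force: 0.0
```

Good. Now swing towards the rail, first to (0.26, -0.36).

>>> servo_tool([
  [[12,-20,0],0.027,-1],
  [[19,-30,0],0.04,-1],
  [[19,-30,0],0.04,-1],
  [[19,-30,0],0.04,-1],
  [[19,-30,0],0.04,-1],
  [[19,-30,0],0.04,-1],
  [[19,-30,0],0.047,-1],
  [[0,0,0],0,-1],
  [[0,0,0],0,-1],
])

```text
time_s: 2.12
ee_pos: [0.2859, -0.3671, 0.5142]
tcp_rot: [-3.141, 0.001, 0.066]
contact_force: [-0.5, -0.5, 0.6]
grip_width: 0.999
gripper_force: 0.0
```

Run:
```python
from h import *
go(.474,-.1505,.30,.066)
```

```text
shift [ 202.1 -203.7  214.2] turn 0.0 t 2.125 pos [ 0.2859 -0.3671  0.5142] [-3.141e+00  1.000e-03  6.600e-02]
```

>>> servo_tool([
  [[22,-24,10],0,-1],
  [[30,-30,25],0,-1],
  [[30,-30,30],0,-1],
  [[30,-30,30],0,-1],
  [[30,-30,30],0,-1],
  [[30,-30,30],0,-1],
  [[20,-20,30],0,-1],
  [[10,-10,29],0,-1],
  [[0,0,0],0,-1],
  [[0,0,0],0,-1],
])

```text
time_s: 3.38
ee_pos: [0.4741, -0.1511, 0.3013]
tcp_rot: [3.141, 0.0, 0.065]
contact_force: [0.1, -0.9, 0.4]
grip_width: 1.001
gripper_force: 0.0
```

Run:
```python
from h import *
s=snap('side','side1.png'); go(.474,-.1505,.195,.066)
```

```text
shift [ -0.2  -0.7 106.7] turn -0.002 t 3.425 pos [ 0.4741 -0.1512  0.3017] [ 3.141e+00 -1.000e-03  6.400e-02]
```

View pics/side1.png

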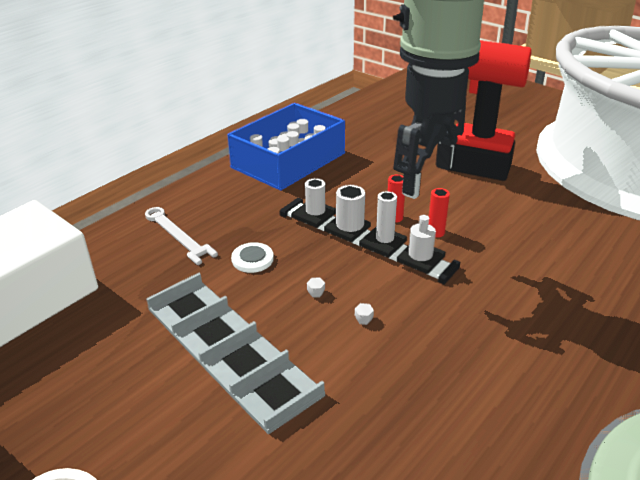

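The gripper is above the bit socket (side px 424,240) and the finger at (412,180) is clear of the neighbours. Next: descend, close and lift.

>>> servo_tool([
  [[0,0,20],0,-1],
  [[0,0,25],0,-1],
  [[0,0,25],0,-1],
  [[0,0,20],0,-1],
  [[0,0,12],0,-1],
  [[0,0,4],0,-1],
  [[0,0,0],0,-1],
  [[0,0,0],0,-1],
])

```text
time_s: 4.42
ee_pos: [0.4745, -0.1502, 0.1953]
tcp_rot: [3.141, -0.001, 0.066]
contact_force: [0.2, -0.2, -0.8]
grip_width: 0.994
gripper_force: 0.0
```

>>> servo_tool([
  [[0,0,0],0,0],
  [[0,0,0],0,1],
  [[0,0,0],0,1],
  [[0,0,0],0,1],
  [[0,0,0],0,1],
  [[0,0,0],0,1],
  [[0,0,0],0,1],
  [[0,0,0],0,1],
  [[0,0,0],0,1],
  [[0,0,0],0,1],
])

```text
time_s: 5.68
ee_pos: [0.4744, -0.1501, 0.195]
tcp_rot: [3.141, -0.0, 0.066]
contact_force: [-1.0, 0.2, 9.1]
grip_width: 0.409
gripper_force: 58.9
```

>>> servo_tool([
  [[0,0,-10],0,1],
  [[0,0,-20],0,1],
  [[0,0,-30],0,1],
  [[0,0,-30],0,1],
  [[0,0,-30],0,1],
  [[0,0,-20],0,1],
  [[0,0,0],0,1],
  [[0,0,0],0,1],
])

```text
time_s: 6.68
ee_pos: [0.474, -0.15, 0.3341]
tcp_rot: [-3.141, 0.001, 0.066]
contact_force: [-0.4, 0.7, -3.3]
grip_width: 0.407
gripper_force: 60.1
```

Run:
```python
from h import *
s=snap('side','side2.png'); go(.658,.1365,.335,-.147);print(readout.state()['contact_force'],readout.state()['grip_width'])
```

```text
shift [ 202.4 -273.8   -1.3] turn 0.213 t 6.725 pos [ 0.474  -0.15    0.3339] [-3.141e+00  1.000e-03  6.600e-02]
[ 0.45729388 -0.28063471 -3.96627277] 0.4076553510240992
```

View pics/side2.png

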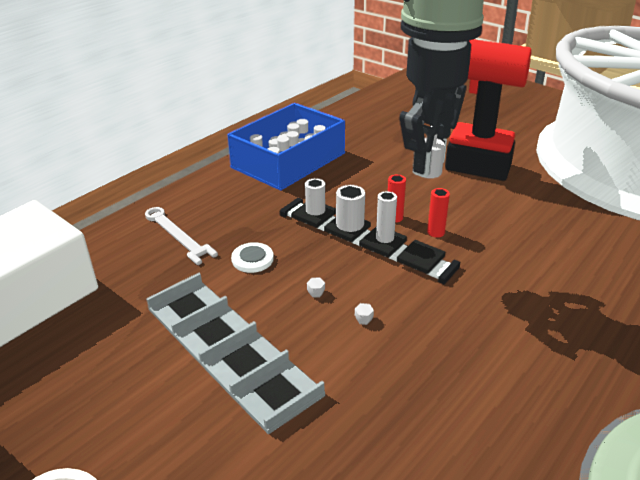

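The bit socket hangs upright at (428,158). Carry it to the far cell.

>>> servo_tool([
  [[12,-17,0],0,1],
  [[25,-34,0],0,1],
  [[25,-34,0],0,1],
  [[25,-34,0],0,1],
  [[25,-34,0],0,1],
  [[25,-34,0],0,1],
  [[25,-34,0],0,1],
  [[25,-34,0],0,1],
  [[15,-19,0],0.1,1],
  [[0,0,0],0.113,1],
])

```text
time_s: 7.98
ee_pos: [0.658, 0.1389, 0.3328]
tcp_rot: [-3.141, 0.002, -0.148]
contact_force: [-0.4, 0.1, -3.6]
grip_width: 0.41
gripper_force: 60.3
```

>>> servo_tool([
  [[0,0,15],0,1],
  [[0,0,25],0,1],
  [[0,0,30],0,1],
  [[0,0,30],0,1],
  [[0,0,15],0,1],
  [[0,0,0],0,1],
  [[0,0,0],0,1],
])

```text
time_s: 8.85
ee_pos: [0.6582, 0.1366, 0.2206]
tcp_rot: [-3.141, -0.001, -0.147]
contact_force: [-0.3, 0.4, -2.7]
grip_width: 0.406
gripper_force: 60.3
```

Run:
```python
from h import *
s=snap('side','side3.png'); go(.658,.1365,.186,-.147)
```

```text
shift [-0.3  0.2 34.8] turn 0.0 t 8.9 pos [0.6583 0.1367 0.2208] [-3.141e+00 -1.000e-03 -1.470e-01]
```

View pics/side3.png

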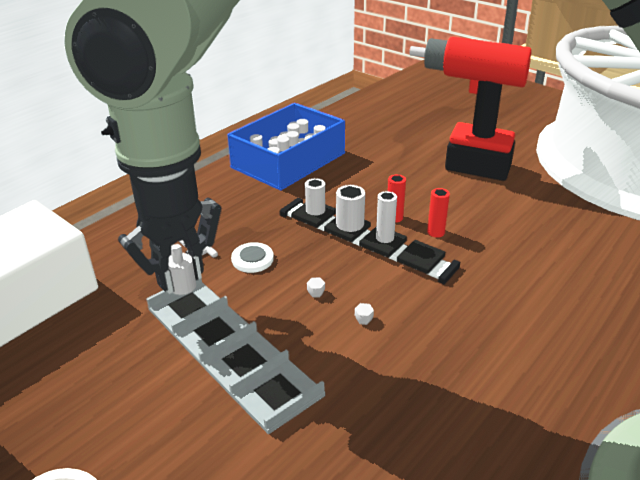

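The bit socket is over the far cell (px 182,272). Lower it and check contact.

>>> servo_tool([
  [[0,0,12],0,1],
  [[0,0,12],0,1],
  [[0,0,6],0,1],
  [[0,0,3],0,1],
  [[0,0,0],0,1],
  [[0,0,0],0,1],
])

```text
time_s: 9.65
ee_pos: [0.658, 0.1367, 0.187]
tcp_rot: [-3.141, -0.0, -0.147]
contact_force: [-0.6, -0.4, -3.3]
grip_width: 0.408
gripper_force: 60.3
```

>>> servo_tool([
  [[0,0,1],0,1],
  [[0,0,1],0,1],
  [[0,0,0],0,1],
  [[0,0,0],0,1],
])

```text
time_s: 10.15
ee_pos: [0.658, 0.1366, 0.1851]
tcp_rot: [-3.141, -0.0, -0.147]
contact_force: [-2.9, -1.1, 5.3]
grip_width: 0.406
gripper_force: 61.0
```

>>> servo_tool([
  [[0,0,0],0,0],
  [[0,0,0],0,-0.4],
  [[0,0,0],0,-0.7],
  [[0,0,0],0,-1],
  [[0,0,0],0,-1],
  [[0,0,0],0,-1],
  [[0,0,0],0,-1],
  [[0,0,0],0,-1],
])

```text
time_s: 11.15
ee_pos: [0.6579, 0.1367, 0.1847]
tcp_rot: [-3.142, -0.0, -0.147]
contact_force: [-0.7, -0.1, -0.8]
grip_width: 1.001
gripper_force: 0.0
```

>>> servo_tool([
  [[0,0,-10],0,-1],
  [[0,0,-20],0,-1],
  [[0,0,-30],0,-1],
  [[0,0,-30],0,-1],
  [[0,0,-30],0,-1],
  [[0,0,-30],0,-1],
  [[0,0,0],0,-1],
  [[0,0,0],0,-1],
])

```text
time_s: 12.15
ee_pos: [0.6577, 0.1366, 0.3353]
tcp_rot: [-3.141, -0.0, -0.147]
contact_force: [-0.7, -0.3, -0.7]
grip_width: 1.003
gripper_force: 0.0
```

Run:
```python
from h import *
s=snap('side','side4.png'); go(.539,-.152,.335,.066)
```

```text
shift [-7.510e+01  3.029e+02 -2.000e-01] turn -0.213 t 12.2 pos [0.6577 0.1366 0.3347] [ 3.141  0.    -0.147]
```

View pics/side4.png

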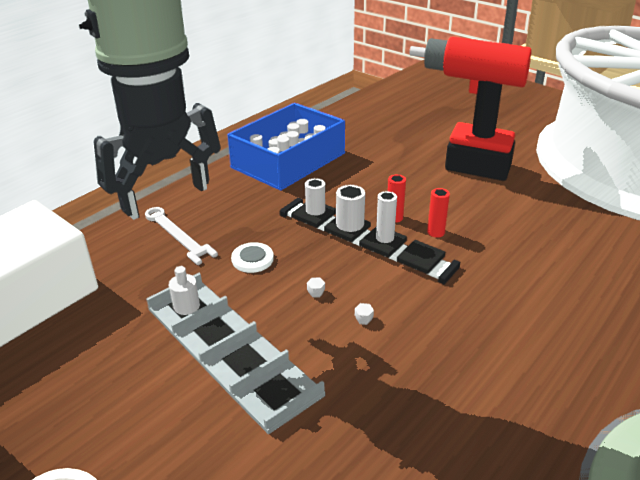

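The bit socket stands upright in the far cell (184,292). Next is the deep socket.

>>> servo_tool([
  [[-5,20,0],0,-1],
  [[-10,40,0],0,-1],
  [[-10,40,0],0,-1],
  [[-10,40,0],0,-1],
  [[-10,40,0],0,-1],
  [[-10,40,0],0,-1],
  [[-10,40,0],0,-1],
  [[-10,43,0],-0.1,-1],
  [[0,0,0],-0.113,-1],
  [[0,0,0],0,-1],
])

```text
time_s: 13.45
ee_pos: [0.5385, -0.153, 0.3344]
tcp_rot: [-3.141, 0.001, 0.064]
contact_force: [0.6, 0.5, 0.5]
grip_width: 1.001
gripper_force: 0.0
```

Run:
```python
from h import *
go(.539,-.152,.215,.066)
```

```text
shift [  0.6  -1.  119.4] turn -0.002 t 13.45 pos [ 0.5385 -0.153   0.3344] [-3.141e+00  1.000e-03  6.400e-02]
```

>>> servo_tool([
  [[0,0,20],0,-1],
  [[0,0,25],0,-1],
  [[0,0,25],0,-1],
  [[0,0,25],0,-1],
  [[0,0,18],0,-1],
  [[0,0,6],0,-1],
  [[0,0,0],0,-1],
  [[0,0,0],0,-1],
])

```text
time_s: 14.45
ee_pos: [0.5395, -0.1521, 0.2164]
tcp_rot: [3.141, -0.001, 0.065]
contact_force: [-0.3, 0.2, 0.0]
grip_width: 1.002
gripper_force: 0.0
```

>>> servo_tool([
  [[0,0,0],0,0],
  [[0,0,0],0,0.2],
  [[0,0,0],0,0.3],
  [[0,0,0],0,0.5],
  [[0,0,0],0,1],
  [[0,0,0],0,1],
  [[0,0,0],0,1],
  [[0,0,0],0,1],
  [[0,0,0],0,1],
  [[0,0,0],0,1],
])

```text
time_s: 15.7
ee_pos: [0.5393, -0.1521, 0.2159]
tcp_rot: [3.141, -0.0, 0.066]
contact_force: [-0.3, -0.9, 5.4]
grip_width: 0.316
gripper_force: 58.6
```

>>> servo_tool([
  [[0,0,-10],0,1],
  [[0,0,-20],0,1],
  [[0,0,-30],0,1],
  [[0,0,-30],0,1],
  [[0,0,-30],0,1],
  [[0,0,-20],0,1],
  [[0,0,0],0,1],
  [[0,0,0],0,1],
])

```text
time_s: 16.7
ee_pos: [0.539, -0.152, 0.3551]
tcp_rot: [-3.141, 0.001, 0.066]
contact_force: [-0.3, -0.7, -2.5]
grip_width: 0.315
gripper_force: 59.1
```

Run:
```python
from h import *
s=snap('side','side5.png'); go(.5928,.146,.355,-.147)
```

```text
shift [ 7.330e+01 -2.939e+02 -1.000e-01] turn 0.213 t 16.75 pos [ 0.539  -0.152   0.3549] [-3.141e+00  1.000e-03  6.600e-02]
```

View pics/side5.png

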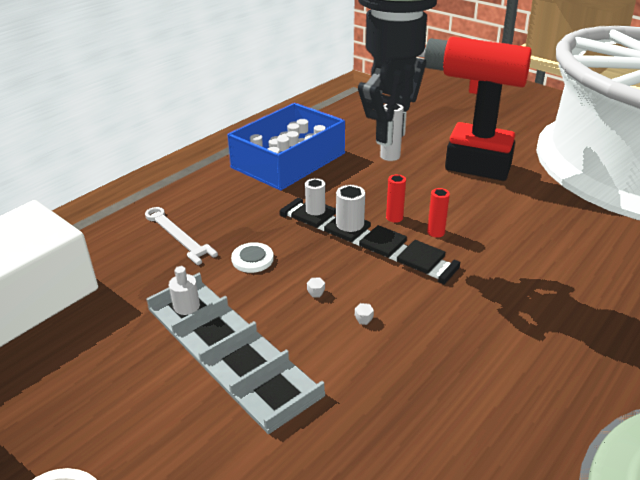

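The deep socket hangs upright at (391,135). Carry it to the second-farthest cell.

>>> servo_tool([
  [[5,-20,0],0,1],
  [[10,-40,0],0,1],
  [[10,-40,0],0,1],
  [[10,-40,0],0,1],
  [[10,-40,0],0,1],
  [[10,-40,0],0,1],
  [[10,-40,0],0,1],
  [[8,-34,0],0.1,1],
  [[0,0,0],0.113,1],
  [[0,0,0],0,1],
])

```text
time_s: 18.0
ee_pos: [0.5926, 0.1464, 0.3547]
tcp_rot: [3.141, 0.001, -0.146]
contact_force: [0.2, -1.1, -2.6]
grip_width: 0.31
gripper_force: 59.3
```

>>> servo_tool([
  [[0,0,15],0,1],
  [[0,0,25],0,1],
  [[0,0,30],0,1],
  [[0,0,30],0,1],
  [[0,0,15],0,1],
  [[0,0,0],0,1],
  [[0,0,0],0,1],
])

```text
time_s: 18.88
ee_pos: [0.5931, 0.146, 0.2416]
tcp_rot: [-3.141, -0.001, -0.147]
contact_force: [-0.5, 0.1, -1.9]
grip_width: 0.312
gripper_force: 59.3
```

Run:
```python
from h import *
go(.5928,.146,.206,-.147)
```

```text
shift [-0.3  0.1 35.6] turn -0.0 t 18.875 pos [0.5931 0.146  0.2416] [-3.141e+00 -1.000e-03 -1.470e-01]
```

>>> servo_tool([
  [[0,0,12],0,1],
  [[0,0,12],0,1],
  [[0,0,6],0,1],
  [[0,0,3],0,1],
  [[0,0,2],0,1],
  [[0,0,0],0,1],
  [[0,0,0],0,1],
])

```text
time_s: 19.75
ee_pos: [0.5929, 0.1461, 0.206]
tcp_rot: [-3.141, -0.0, -0.147]
contact_force: [-1.1, 1.1, 2.9]
grip_width: 0.312
gripper_force: 59.4
```

>>> servo_tool([
  [[0,0,1],0,1],
  [[0,0,0],0,1],
  [[0,0,0],0,1],
])

```text
time_s: 20.12
ee_pos: [0.5929, 0.1462, 0.2059]
tcp_rot: [-3.141, -0.001, -0.147]
contact_force: [-7.5, -1.6, 20.3]
grip_width: 0.311
gripper_force: 61.9
```

>>> servo_tool([
  [[0,0,-1],0,1],
  [[0,0,0],0,1],
  [[0,0,0],0,0.2],
  [[0,0,0],0,0],
  [[0,0,0],0,-0.5],
  [[0,0,0],0,-1],
  [[0,0,0],0,-1],
  [[0,0,0],0,-1],
  [[0,0,0],0,-1],
  [[0,0,0],0,-1],
])

```text
time_s: 21.38
ee_pos: [0.5928, 0.1461, 0.2057]
tcp_rot: [-3.142, -0.0, -0.147]
contact_force: [-0.2, 0.2, 0.6]
grip_width: 0.999
gripper_force: 0.0
```

>>> servo_tool([
  [[0,0,-10],0,-1],
  [[0,0,-20],0,-1],
  [[0,0,-30],0,-1],
  [[0,0,-30],0,-1],
  [[0,0,-30],0,-1],
  [[0,0,-10],0,-1],
  [[0,0,0],0,-1],
  [[0,0,0],0,-1],
])

```text
time_s: 22.38
ee_pos: [0.5925, 0.146, 0.335]
tcp_rot: [3.141, 0.001, -0.147]
contact_force: [0.7, 0.0, 0.3]
grip_width: 0.999
gripper_force: 0.0
```

Run:
```python
from h import *
s=snap('side','side6.png'); go(.602,-.147,.335,.066)
```

```text
shift [ 5.230e+01  2.885e+02 -1.000e-01] turn -0.213 t 22.425 pos [0.5925 0.146  0.3348] [ 3.141e+00  1.000e-03 -1.470e-01]
```

View pics/side6.png

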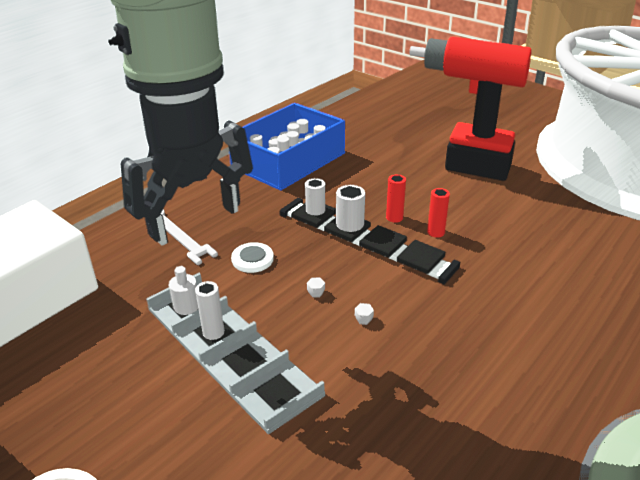

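The deep socket stands upright at (209,312). Now the large one, with grasp height 0.050 (TCP 0.205).

>>> servo_tool([
  [[4,20,0],0,-1],
  [[7,38,0],0,-1],
  [[7,38,0],0,-1],
  [[7,38,0],0,-1],
  [[7,38,0],0,-1],
  [[7,38,0],0,-1],
  [[7,38,0],0,-1],
  [[6,40,0],-0.1,-1],
  [[0,0,0],-0.113,-1],
  [[0,0,0],0,-1],
])

```text
time_s: 23.68
ee_pos: [0.6014, -0.1477, 0.3351]
tcp_rot: [-3.141, 0.001, 0.064]
contact_force: [0.7, -0.5, 0.1]
grip_width: 0.997
gripper_force: 0.0
```

Run:
```python
from h import *
go(.602,-.147,.205,.066)
```

```text
shift [  0.7  -0.7 130.1] turn -0.002 t 23.675 pos [ 0.6014 -0.1477  0.3351] [-3.141e+00  1.000e-03  6.400e-02]
```

>>> servo_tool([
  [[0,0,20],0,-1],
  [[0,0,30],0,-1],
  [[0,0,30],0,-1],
  [[0,0,25],0,-1],
  [[0,0,18],0,-1],
  [[0,0,6],0,-1],
  [[0,0,0],0,-1],
  [[0,0,0],0,-1],
])

```text
time_s: 24.68
ee_pos: [0.6022, -0.1465, 0.2075]
tcp_rot: [3.141, -0.001, 0.066]
contact_force: [-0.8, 0.7, -0.2]
grip_width: 0.999
gripper_force: 0.0
```

>>> servo_tool([
  [[0,0,0],0,-0.3],
  [[0,0,0],0,-0.2],
  [[0,0,0],0,0],
  [[0,0,0],0,0.3],
  [[0,0,0],0,1],
  [[0,0,0],0,1],
  [[0,0,0],0,1],
  [[0,0,0],0,1],
  [[0,0,0],0,1],
  [[0,0,0],0,1],
], force=80)

```text
time_s: 25.92
ee_pos: [0.602, -0.1465, 0.2073]
tcp_rot: [3.141, -0.0, 0.066]
contact_force: [-3.4, 1.0, 8.8]
grip_width: 0.501
gripper_force: 79.9
```

>>> servo_tool([
  [[0,0,-10],0,1],
  [[0,0,-20],0,1],
  [[0,0,-30],0,1],
  [[0,0,-30],0,1],
  [[0,0,-30],0,1],
  [[0,0,-20],0,1],
  [[0,0,0],0,1],
  [[0,0,0],0,1],
])

```text
time_s: 26.92
ee_pos: [0.6017, -0.1464, 0.3463]
tcp_rot: [-3.141, 0.001, 0.066]
contact_force: [0.7, -0.7, -4.6]
grip_width: 0.498
gripper_force: 81.6
```

Run:
```python
from h import *
s=snap('side','side7.png'); go(.5276,.1556,.345,-.147)
```

```text
shift [ -54.1 -306.2    1.2] turn 0.213 t 26.975 pos [ 0.6017 -0.1464  0.346 ] [-3.141e+00  1.000e-03  6.600e-02]
```

View pics/side7.png

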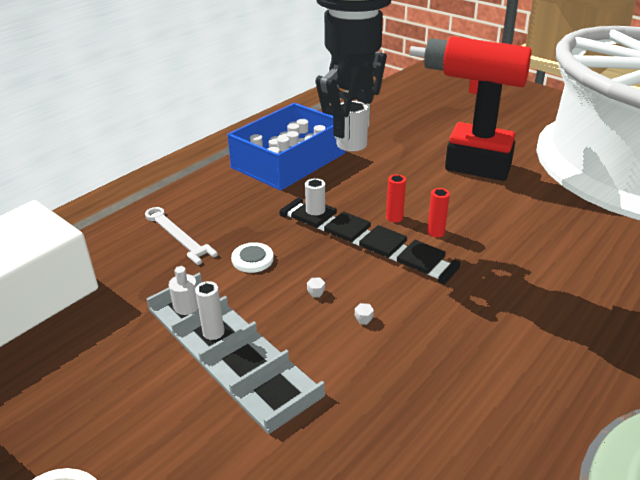

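The large socket is held upright at (352,125). Carry it to the third cell.

>>> servo_tool([
  [[-4,-20,0],0,1],
  [[-7,-42,0],0,1],
  [[-7,-42,0],0,1],
  [[-7,-42,0],0,1],
  [[-7,-42,0],0,1],
  [[-7,-42,0],0,1],
  [[-7,-42,0],0,1],
  [[-8,-34,0],0.1,1],
  [[0,0,0],0.113,1],
  [[0,0,0],0,1],
])

```text
time_s: 28.22
ee_pos: [0.5273, 0.1562, 0.3463]
tcp_rot: [3.141, 0.001, -0.145]
contact_force: [-0.3, 0.5, -3.7]
grip_width: 0.5
gripper_force: 82.2
```

>>> servo_tool([
  [[0,0,15],0,1],
  [[0,0,25],0,1],
  [[0,0,30],0,1],
  [[0,0,30],0,1],
  [[0,0,15],0,1],
  [[0,0,0],0,1],
  [[0,0,0],0,1],
])

```text
time_s: 29.1
ee_pos: [0.5283, 0.1554, 0.2325]
tcp_rot: [-3.141, -0.001, -0.147]
contact_force: [-0.4, 0.0, -4.4]
grip_width: 0.495
gripper_force: 82.0
```

Run:
```python
from h import *
go(.5276,.1556,.1975,-.147)
```

```text
shift [-0.7 -0.1 35. ] turn -0.0 t 29.1 pos [0.5283 0.1554 0.2325] [-3.141e+00 -1.000e-03 -1.470e-01]
```

>>> servo_tool([
  [[0,0,12],0,1],
  [[0,0,12],0,1],
  [[0,0,6],0,1],
  [[0,0,3],0,1],
  [[0,0,2],0,1],
  [[0,0,0],0,1],
  [[0,0,0],0,1],
])

```text
time_s: 29.98
ee_pos: [0.5279, 0.1554, 0.1973]
tcp_rot: [3.142, -0.0, -0.147]
contact_force: [-3.8, -0.7, 7.2]
grip_width: 0.496
gripper_force: 83.1
```

>>> servo_tool([
  [[0,0,0],0,0],
  [[0,0,0],0,-0.2],
  [[0,0,0],0,-0.5],
  [[0,0,0],0,-1],
  [[0,0,0],0,-1],
  [[0,0,0],0,-1],
  [[0,0,0],0,-1],
  [[0,0,0],0,-1],
])

```text
time_s: 30.98
ee_pos: [0.528, 0.1554, 0.1967]
tcp_rot: [-3.142, -0.0, -0.147]
contact_force: [0.4, 0.3, 0.1]
grip_width: 1.0
gripper_force: 0.0
```

>>> servo_tool([
  [[0,0,-10],0,-1],
  [[0,0,-20],0,-1],
  [[0,0,-30],0,-1],
  [[0,0,-30],0,-1],
  [[0,0,-30],0,-1],
  [[0,0,-20],0,-1],
  [[0,0,0],0,-1],
  [[0,0,0],0,-1],
])

```text
time_s: 31.98
ee_pos: [0.5278, 0.1553, 0.3365]
tcp_rot: [3.141, 0.0, -0.147]
contact_force: [-0.1, 0.3, -0.4]
grip_width: 1.004
gripper_force: 0.0
```

Run:
```python
from h import *
s=snap('side','side8.png'); go(.670,-.1425,.335,.066)
```

```text
shift [184.4 273.7   1.1] turn -0.213 t 32.025 pos [0.5277 0.1553 0.3362] [ 3.141e+00  1.000e-03 -1.470e-01]
```

View pics/side8.png

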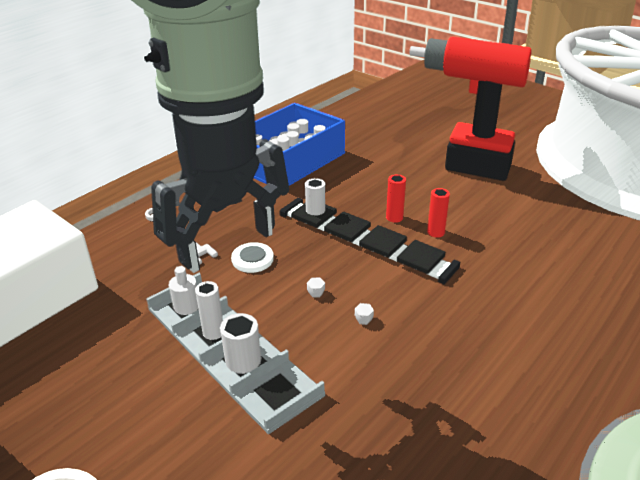

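The large socket stands upright at (241,343). Last is the short socket, at TCP 0.200.

>>> servo_tool([
  [[12,18,0],0,-1],
  [[24,36,0],0,-1],
  [[24,36,0],0,-1],
  [[24,36,0],0,-1],
  [[24,36,0],0,-1],
  [[24,36,0],0,-1],
  [[24,36,0],0,-1],
  [[28,40,0],-0.1,-1],
  [[0,0,0],-0.113,-1],
  [[0,0,0],0,-1],
])

```text
time_s: 33.28
ee_pos: [0.6696, -0.1429, 0.3355]
tcp_rot: [-3.141, 0.002, 0.065]
contact_force: [-0.8, 0.0, -0.7]
grip_width: 1.0
gripper_force: 0.0
```

Run:
```python
from h import *
go(.670,-.1425,.200,.066)
```

```text
shift [  0.6  -0.2 135.5] turn -0.001 t 33.275 pos [ 0.6696 -0.1429  0.3355] [-3.141e+00  2.000e-03  6.500e-02]
```

>>> servo_tool([
  [[0,0,20],0,-1],
  [[0,0,30],0,-1],
  [[0,0,30],0,-1],
  [[0,0,28],0,-1],
  [[0,0,20],0,-1],
  [[0,0,8],0,-1],
  [[0,0,0],0,-1],
  [[0,0,0],0,-1],
])

```text
time_s: 34.28
ee_pos: [0.6701, -0.1427, 0.2016]
tcp_rot: [3.141, -0.001, 0.066]
contact_force: [-0.0, -0.1, -0.4]
grip_width: 1.0
gripper_force: 0.0
```

>>> servo_tool([
  [[0,0,0],0,-0.2],
  [[0,0,0],0,0],
  [[0,0,0],0,0.2],
  [[0,0,0],0,0.5],
  [[0,0,0],0,1],
  [[0,0,0],0,1],
  [[0,0,0],0,1],
  [[0,0,0],0,1],
  [[0,0,0],0,1],
  [[0,0,0],0,1],
], force=60)

```text
time_s: 35.52
ee_pos: [0.6699, -0.1427, 0.2011]
tcp_rot: [3.142, -0.0, 0.066]
contact_force: [-1.6, 1.2, 6.4]
grip_width: 0.364
gripper_force: 59.0
```

>>> servo_tool([
  [[0,0,-10],0,1],
  [[0,0,-20],0,1],
  [[0,0,-30],0,1],
  [[0,0,-30],0,1],
  [[0,0,-30],0,1],
  [[0,0,-20],0,1],
  [[0,0,0],0,1],
  [[0,0,0],0,1],
])

```text
time_s: 36.52
ee_pos: [0.6695, -0.1426, 0.3397]
tcp_rot: [-3.141, 0.001, 0.066]
contact_force: [-0.1, 0.5, -2.1]
grip_width: 0.36
gripper_force: 59.5
```

Run:
```python
from h import *
s=snap('side','side9.png'); go(.4622,.1653,.34,-.147)
```

```text
shift [-1.866e+02 -3.209e+02 -1.000e-01] turn 0.213 t 36.575 pos [ 0.6695 -0.1426  0.3394] [-3.141e+00  2.000e-03  6.600e-02]
```

View pics/side9.png

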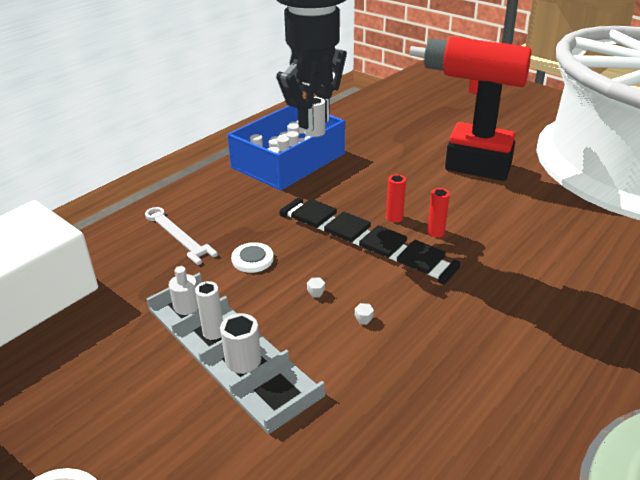

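The short socket is held upright at (313,118). Carry it to the nearest cell.

>>> servo_tool([
  [[-13,-22,0],0,1],
  [[-25,-43,0],0,1],
  [[-25,-43,0],0,1],
  [[-25,-43,0],0,1],
  [[-25,-43,0],0,1],
  [[-25,-43,0],0,1],
  [[-25,-43,0],0,1],
  [[-24,-41,0],0.1,1],
  [[0,0,0],0.113,1],
  [[0,0,0],0,1],
])

```text
time_s: 37.83
ee_pos: [0.4619, 0.1656, 0.3402]
tcp_rot: [3.141, 0.001, -0.146]
contact_force: [-0.4, -0.9, -1.9]
grip_width: 0.362
gripper_force: 59.7
```

>>> servo_tool([
  [[0,0,15],0,1],
  [[0,0,25],0,1],
  [[0,0,30],0,1],
  [[0,0,30],0,1],
  [[0,0,15],0,1],
  [[0,0,0],0,1],
  [[0,0,0],0,1],
])

```text
time_s: 38.7
ee_pos: [0.4624, 0.1654, 0.2263]
tcp_rot: [-3.141, -0.001, -0.147]
contact_force: [0.1, 0.4, -1.7]
grip_width: 0.363
gripper_force: 59.7
```

Run:
```python
from h import *
go(.4622,.1653,.191,-.147)
```

```text
shift [-0.2  0.1 35.3] turn -0.0 t 38.7 pos [0.4624 0.1654 0.2263] [-3.141e+00 -1.000e-03 -1.470e-01]
```

>>> servo_tool([
  [[0,0,12],0,1],
  [[0,0,12],0,1],
  [[0,0,6],0,1],
  [[0,0,3],0,1],
  [[0,0,2],0,1],
  [[0,0,0],0,1],
  [[0,0,0],0,1],
])

```text
time_s: 39.58
ee_pos: [0.462, 0.1654, 0.191]
tcp_rot: [-3.142, -0.0, -0.147]
contact_force: [-2.5, -0.9, 6.2]
grip_width: 0.365
gripper_force: 60.2
```

>>> servo_tool([
  [[0,0,0],0,0.1],
  [[0,0,0],0,-0.2],
  [[0,0,0],0,-0.5],
  [[0,0,0],0,-1],
  [[0,0,0],0,-1],
  [[0,0,0],0,-1],
  [[0,0,0],0,-1],
  [[0,0,0],0,-1],
])

```text
time_s: 40.58
ee_pos: [0.4621, 0.1654, 0.1907]
tcp_rot: [-3.142, 0.0, -0.147]
contact_force: [-0.9, -0.5, 0.2]
grip_width: 0.997
gripper_force: 0.0
```

>>> servo_tool([
  [[0,0,-10],0,-1],
  [[0,0,-20],0,-1],
  [[0,0,-30],0,-1],
  [[0,0,-30],0,-1],
  [[0,0,-30],0,-1],
  [[0,0,-30],0,-1],
  [[0,0,0],0,-1],
  [[0,0,0],0,-1],
])

```text
time_s: 41.58
ee_pos: [0.4619, 0.1652, 0.3407]
tcp_rot: [3.142, -0.0, -0.147]
contact_force: [0.6, -0.5, -0.7]
grip_width: 1.002
gripper_force: 0.0
```

>>> servo_tool([
  [[0,20,0],0,-1],
  [[0,35,0],0,-1],
  [[0,40,0],0,-1],
  [[0,40,0],0,-1],
  [[0,35,0],0,-1],
  [[0,20,0],0,-1],
  [[0,0,0],0,-1],
  [[0,0,0],0,-1],
])

```text
time_s: 42.58
ee_pos: [0.4341, -0.0223, 0.3404]
tcp_rot: [-3.141, 0.001, -0.147]
contact_force: [-0.5, 0.8, 0.2]
grip_width: 0.996
gripper_force: 0.0
```

Run:
```python
from h import *
s=snap('side','side10.png')
C=[[.6583,.1363],[.5928,.1459],[.5276,.1556],[.4622,.1653]]
for n,c,h in zip(('bit','deep','large','short'),C,(.064,.074,.058,.05)): print(n,proj(s,[c+[.008+h]]).round(1))
```

```text
bit [[179.6 269.8]]
deep [[206.2 288.8]]
large [[238.5 326.9]]
short [[273.5 363.3]]
```

View pics/side10.png

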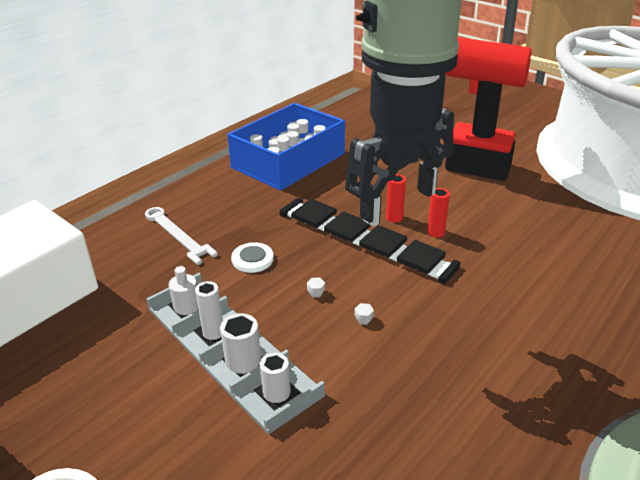

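All four sockets stand upright in their cells. The tops at (181,270), (207,288), (240,326) and (275,362) lie within about 2 px of the cell-centre predictions, and the gripper is clear of everything.

```bash
python3 -c "
from plant import manip; print(manip.sign_off())"
```

```text
the job is handed in; nothing more can be done
None
```

All four sockets stand upright in the rack in reverse order, near the middle of their cells by the last picture, and the job is handed in at about 43 s; the hand-in returned no verdict.

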